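# Free the bracket and hold it against the sprung stop

### The arm

A 6-joint arm with a two-finger parallel gripper is mounted at the origin on the work surface. World frame = base frame: x ahead of the robot, y to its left, z up, the work surface at z = 0. Lengths are in m, angles in rad, forces in N, time in s.
With the tool pointing down it reaches from about 0.35 to 0.775 m from the base axis. Payload 5.5 kg.
Tool frame: the origin (TCP) lies on the centre line of the jaws, within the pads' length; the fingertips stand 11 mm ahead of it and the grasp point (between the pads) lies 8 mm behind it (env.tip_reach is the distance from the TCP to the fingertips, in m); z points along the fingers, x is the direction in which the jaws open and shut, and the axes are right-handed (so a half turn about z gives the same grasp; the last joint's range is limited). The gripper opens to 85 mm and grips with 20 to 120 N. Pads are 22 mm wide; open, the fingers measure 114 mm over their backs; the gripper's body (76 mm by 85 mm) begins 54 mm behind the grasp point. The pads swing forward as they close: fully open they stand 13 mm farther back than shut.
Start: joints at [1.17, 0.313, 0.046, 1.304, 0, 1.431], TCP at [0.148, 0.556, 0.242] pointing down, gripper open.
Joint ranges: [-2.76, 2.76], [-0.86, 1.69], [-1.03, 1.26], [-2.2, 2.34], [-1.47, 1.5], [-3.14, 3.14]. Speed limits (rad/s): [2.57, 2.57, 3.14, 3.14, 3.14, 3.14].

### API

Orientations are given as a unit quaternion [w, x, y, z].
In Python, from workcell import env gives the robot as it stands.
- The arm moves only by the tool carry_out, never from a script. Its argument "moves" is one flat list of numbers, 7 for each row, row after row: the gripper command: -1 is shut, 1 is fully open, values between are in proportion, then the shift along the tool's x, y, z in m, then the turn, a rotation vector about the tool's x, y, z in degrees. A call has exactly 5 rows; each row shifts and turns the pose as measured when the row begins, along the tool's axes as they then stand; what a row does not reach is not made up. A row lasts 1/8 s, in which the tool goes at most 62.5 mm and 10.7 degrees, less where a joint would pass 70% of its speed; a pose out of reach is approached as far as the arm can. A call is refused whole if a number of a shift passes 0.0625 or a number of a turn 10.7, either way. A call with a gripper value outside its range is refused whole. The fingers move at their own pace and stop on an object; "squeeze" is the grip in N (left out, the last holds). Time passes only in rows, so rows that do not move let the fingers close, or fill a call up. It gives the time, the measured TCP pose, the force and the opening at its end, in the units of the state.
- env.get_state(): the state, without advancing time (a new reading comes with each control period).
- env.read_camera(name): name is "scene" or "top" or "wrist"; returns the picture (400x640x3 uint8, red, green, blue); there is no depth.
- env.calibration(name): a dict with "camera_matrix" (3x3 intrinsics, pixels), "rvec" (rotation vector, rad) and "tvec" (3), from world to camera coordinates, as OpenCV has them; the wrist camera has in their place "hand_eye" (4x4, takes a point from camera to tool coordinates, whose origin is the TCP and whose axes are the tool frame's). Camera axes: x right, y down, z forward; pixel columns grow to the right and rows downward; lengths in m; the calibration is good to about 2 mm. The wrist camera is an equidistant fisheye: a pixel r from the principal point sees the ray r / f radians off the axis. A picture is of the moment at which its call begins: read the wrist's pose just before it. calibration takes no time and is no camera call.
- env.hand_in(): hands the job in, once; it reports no verdict.
The state is a dict: "clock": time; "joint_pos": joint angles; "qvel": joint speeds; "tau": joint torques, N m; "tcp_pos": TCP position; "orientation": TCP orientation; "wrist_force": force on the tool from outside, world axes, zero at the start; "ft_torque": the same for the moment, N m; "finger_gap": finger opening in m.
Only numpy, scipy, OpenCV 4.12 (cv2) and the standard library are available. Lean on these libraries where they do the work, as an engineer would, in place of code of your own. Each camera call takes 0.05 s, during which the arm holds its last target. There are 200 camera calls.

### The job

Swing the toggle clamp's handle back over centre so that it stays fully open and frees the aluminium angle bracket, and only then slide the bracket flat along the jig's channel until its upright flange is flush on the sprung end stop. Press it there with a steady push of about 12 N (8 to 16 N; the stop's plate then stands 10 to 20 mm in), never ramming it to the end of its spring, and finish while still holding it pressed like that, as a third hand for the colleague who will screw it down. Leave the other things on the bench where they are.

Things in the scene. Friction and masses are not known exactly. Their poses are not given: they have to be found in the camera images.
- jig: grey assembly board, 170 x 360 x 12 mm, fixed to the bench, turned up to 25 degrees. Origin: underside, on the centre line of its channel; z up, +y along the channel towards the sprung stop, +x away from the robot. Two steel rails, 6 mm high, 68 mm apart inside (x = -34 and +34 mm), guide the bracket along y; board top at z = 12 mm. The board covers x -70 to +100 mm, y -180 to +180 mm.
- clamp (a joint): angle of the toggle clamp, rad: 0 = closed, rubber pad pressing on the bracket's foot; 2.1 = fully open. It turns about the jig's y axis: the handle swings from leaning to the robot, over the top, to lying level towards +x, and the pad arm rises and leans back clear of the channel. Sprung: below 1.0 it pulls shut, above 1.0 it snaps open and stays; 4 to 7 N at the handle's end moves it.
- clamp_hinge (a point): hinge axis of the toggle clamp, at x = 62, y = -140, z = 50 mm in the jig's frame, between two steel cheek plates (outer faces 32 mm apart). The pad arm (16 mm wide) reaches 70 mm from it over the channel when closed, and leans 30 degrees back past upright when open.
- clamp_handle (a point): upper end of the clamp's black round handle (18 mm thick over its top 50 mm), 103 mm from the hinge; closed it leans towards the robot, its end 49 mm to -x of the hinge and 90 mm above it.
- bracket: loose aluminium bracket, about 0.28 kg: foot 60 (x) x 150 (y) x 8 mm lying in the channel, with one upright flange across it, 60 mm wide, 8 mm thick, top edge 50 mm above the foot's underside, from y = 36 to 44 mm; a 36 mm toe lies in front of it. Origin: foot's underside, mid-width, 70 mm from its back end; axes parallel to the jig's. The flange's front (y = +44 mm) is pressed on the stop.
- bracket_back (a point): point on the flange's back face (the -y side, facing the clamp), mid-width, 25 mm above the foot's underside, 36 mm to +y of the bracket's origin: a good place to push. Pushed above 45 mm over the board, the bracket may tip forward as it slides.
- stop_base: sprung end stop across the channel: steel plate 50 mm wide (x), 8 mm thick, 14 to 50 mm above the board (the bracket's toe passes under it), sliding to +y on two rods into a fixed dark steel housing, 66 mm wide, 54 mm high, 65 mm behind the plate's rest face. Its place along the channel varies. Origin: board top, mid-channel, under the rest face; axes as the jig's.
- stop_face (a point): centre of the stop plate's pressing face (its -y side), 32 mm above the board; moves with the plate.
- stop (a joint): how far the stop plate is pushed in, m: 0 = out at rest, 0.025 = bottomed. Spring of 0.8 N per mm without preload: 15 mm in is 12 N.
- nut: steel collar nut, 22 mm across, 9 mm high, lying on the jig board beside the channel, on the clamp's side; bystander
- screw_cup: small white plastic cup, 60 mm across, 35 mm high, on the bench past the stop end of the jig; bystander
- screwdriver: black-handled screwdriver lying on the bench beyond the jig; bystander
- reagent_bottle: amber bottle with black cap, 72 mm across, 150 mm high; bystander
- flask: clear conical flask, 84 mm across at the foot, 130 mm high; bystander
- cork: cork, 24 mm across, 40 mm long, lying on the bench; bystander
- spare_plate: loose flat aluminium plate 50 x 90 x 8 mm with two screw holes, on the bench; a spare, not the part to be held; bystander
Not all that is in view belongs to the job. Several things have the shape of the bracket; the one meant has the colours described above.

How it is judged:
By the outcome, as a careful person would: the job done as asked, in the order asked, and still so for the second after the job is handed in, while the arm keeps its last pose, push and grip.
It also fails if it takes over 56 s, if anything falls off the work surface, if the arm or the gripper's body presses on something with over 40 N, if the wrist force passes 120 N, or if a joint passes its speed limit or range.

## Working session

There is one attempt and no reset: what is moved stays moved. The work goes in short steps, Python scripts to look and compute and a tool call to move; the robot and the scene stay as the last step left them, time stands still between calls to the robot, and variables do not carry over. Pictures are saved under pics/ and viewed, about 8 in all and at most 12, crops included, and the job is handed in when it is done.

Besides the shell and the picture viewer there is one more tool, called after "Emit:" as a command line: name --argument value ..., lists and objects as JSON in quotes. carry_out: Moves the arm, as the interface text tells. Its arguments: {"type":"object","properties":{"moves":{"type":"array"},"squeeze":{"type":"number"}},"required":["moves"]}

```bash
mkdir -p pics; ls; python3 - <<'E'
from workcell import env
import cv2
for n in("scene","top"):
    cv2.imwrite(f"pics/{n}0.png",env.read_camera(n)[:,:,::-1])
    print(env.calibration(n))
print(env.calibration("wrist"),env.tip_reach,env.get_state())
E
```

```text
pics
{'camera_matrix': array([[442.02864552,   0.        , 319.24892223],
       [  0.        , 442.02864552, 196.67818836],
       [  0.        ,   0.        ,   1.        ]]), 'rvec': array([ 0.91771617,  2.39240428, -1.20708719]), 'tvec': array([ 0.34942584, -0.13491765,  1.65390399])}
{'camera_matrix': array([[429.69236599,   0.        , 318.17455707],
       [  0.        , 429.69236599, 201.61978348],
       [  0.        ,   0.        ,   1.        ]]), 'rvec': array([ 2.16829795, -2.17087037,  0.08009796]), 'tvec': array([0.03232156, 0.49426664, 1.53802682])}
{'camera_matrix': array([[309.70691629,   0.        , 318.83360837],
       [  0.        , 309.70691629, 193.59059393],
       [  0.        ,   0.        ,   1.        ]]), 'hand_eye': array([[ 9.99999940e-01, -3.15559066e-04,  1.40566341e-04,
        -5.01538132e-04],
       [ 2.65345860e-04,  9.62196636e-01,  2.72355582e-01,
        -6.88702301e-02],
       [-2.21196734e-04, -2.72355529e-01,  9.62196662e-01,
        -1.30685479e-01],
       [ 0.00000000e+00,  0.00000000e+00,  0.00000000e+00,
         1.00000000e+00]])} 0.011 {'clock': 0.1, 'joint_pos': array([1.17041782e+00, 3.13928575e-01, 4.50918581e-02, 1.30357940e+00,
       6.54421254e-07, 1.43120913e+00]), 'qvel': array([-0.00080556, -0.00165877,  0.00203914,  0.00114151, -0.00081763,
       -0.00017562]), 'tau': array([ 2.79338688e-03, -4.81727636e+01,  2.99241525e+01,  1.28118342e-02,
       -1.04030428e-04,  2.31084869e-05]), 'tcp_pos': array([0.14809423, 0.55515782, 0.24149585]), 'orientation': array([ 3.98910111e-04,  7.93046141e-01,  6.09161032e-01, -7.04842349e-04]), 'wrist_force': array([-0.38298118, -0.37413293, -0.36886972]), 'ft_torque': array([ 0.0408455 , -0.02949439, -0.02909473]), 'finger_gap': 0.08543778448941118}
```

View pics/scene0.png

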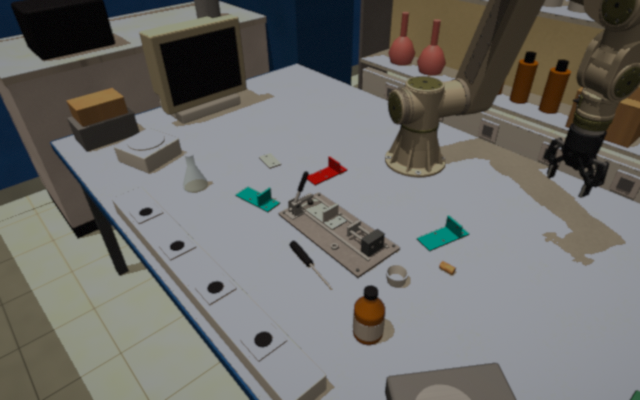

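View pics/top0.png

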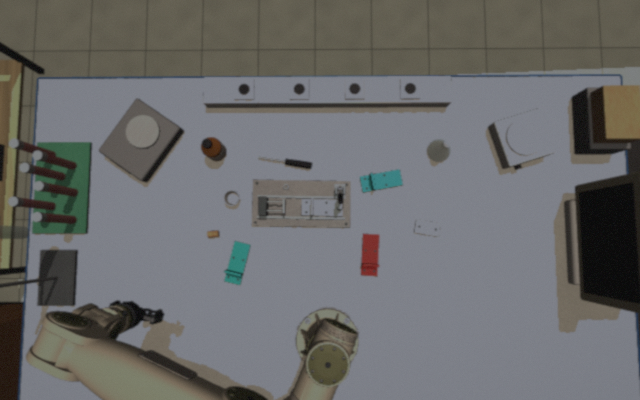

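The scene shows the jig at top (301,203): stop housing at its left end (268,207), clamp at its right end (339,195). Bracket-shaped things in the top view are teal (382,180), teal (237,262), red (370,255) and bare aluminium in the jig's channel (318,207). The aluminium one in the channel fits the description. I'll confirm it in a crop.

```bash
python3 - <<'E'
import cv2
im=cv2.imread("pics/top0.png")[170:240,240:362]
cv2.imwrite("pics/c1.png",cv2.resize(im,None,fx=6.5,fy=6.5,interpolation=cv2.INTER_CUBIC))
im=cv2.imread("pics/scene0.png")[165:275,270:405]
cv2.imwrite("pics/c2.png",cv2.resize(im,None,fx=5.4,fy=5.4,interpolation=cv2.INTER_CUBIC))
E
```

```text
(no output)
```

View pics/c1.png

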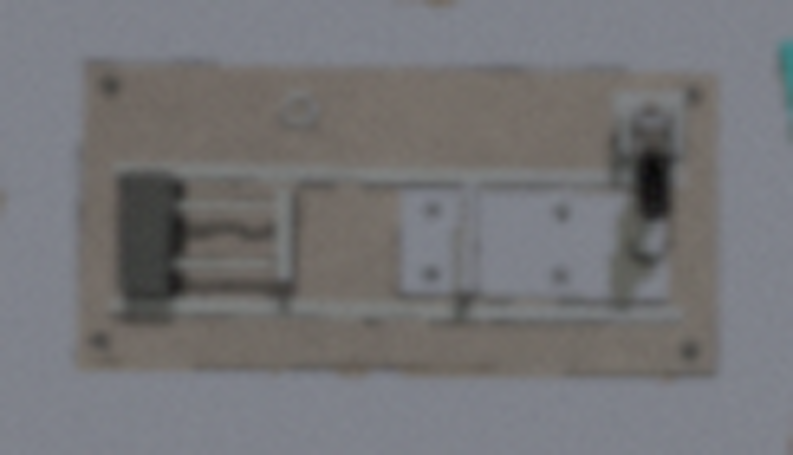

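View pics/c2.png

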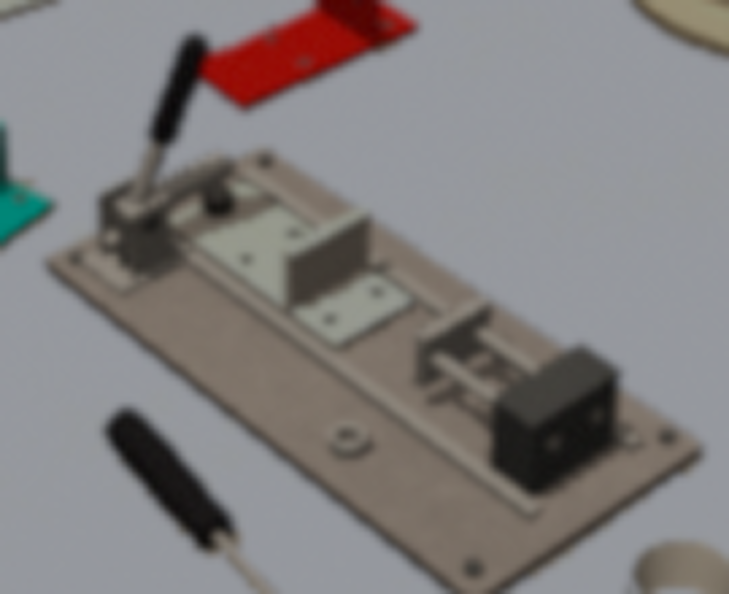

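The crop confirms it: aluminium bracket, flange at crop x≈467, toe end at 400, stop plate face at ≈295, and the clamp closed with its handle upright over the foot. Next I fit the jig pose.

```bash
cat > h.py <<'E'
import numpy as np,cv2
from scipy.optimize import least_squares
from scipy.spatial.transform import Rotation as R
from workcell import env
def proj(n,P):
    c=env.calibration(n);return cv2.projectPoints(np.array(P,float).reshape(-1,3),c["rvec"],c["tvec"],c["camera_matrix"],None)[0].reshape(-1,2)
def ray(n,uv,z):
    c=env.calibration(n);Rm=cv2.Rodrigues(c["rvec"])[0];C=-Rm.T@c["tvec"]
    d=Rm.T@np.linalg.inv(c["camera_matrix"])@np.array([*uv,1]);return C+d*(z-C[2])/d[2]
def W(p,P):
    P=np.atleast_2d(np.array(P,float));c,s=np.cos(p[2]),np.sin(p[2])
    return np.c_[p[0]+c*P[:,0]-s*P[:,1],p[1]+s*P[:,0]+c*P[:,1],P[:,2]]
def J(p,w):
    c,s=np.cos(p[2]),np.sin(p[2]);d=np.array(w[:2])-p[:2];return np.array([c*d[0]+s*d[1],-s*d[0]+c*d[1]])
E
python3 - <<'E'
from h import *
t=lambda a:(np.array(a,float)+.5)/6.5-.5+[240,170]
s=lambda a:(np.array(a,float)+.5)/5.4-.5+[270,165]
C=[[.1,.18,.012],[.1,-.18,.012],[-.07,-.18,.012],[-.07,.18,.012]]
T=t([(87,62),(718,70),(716,375),(78,370)])
S=s([(475,597),(46,262),(262,150),(703,452)])
f=lambda p:(proj("top",W(p,C))-T).ravel()
g=lambda p:(proj("scene",W(p,C))-S).ravel()
for n,F in(("top",f),("scene",g),("both",lambda p:np.r_[f(p),g(p)])):
    r=least_squares(F,[.5,.1,0]);print(n,r.x,np.round(r.fun,1))
p=r.x;np.save("p.npy",p)
for n,uv,z in(("toe",t((400,243)),.020),("back",t((668,275)),.020),("flangefront",t((456,240)),.062),("flangeback",t((480,240)),.062),("plateface",t((296,235)),.062),("plateback",t((277,235)),.062),("hous",t((172,235)),.066)):
    print(n,np.round(J(p,ray("top",uv,z)),4))
for n,uv,z in(("fl top L",s((287,262)),.062),("fl top R",s((368,217)),.062),("plate L",s((420,352)),.062),("plateR",s((487,302)),.062)):
    print(n,np.round(J(p,ray("scene",uv,z)),4))
for n,P in(("hinge",(.062,-.14,.05)),("handle",(.013,-.14,.14)),("open",(.165,-.14,.05))):print(n,W(p,P),proj("top",W(p,P)),proj("scene",W(p,P)))
E
```

```text
top [ 0.47451737  0.0948783  -0.01259976] [-0.5  0.5  0.4  0.3  0.4 -0.2 -0.3 -0.6]
scene [ 0.47476453  0.1002164  -0.02020946] [-0.1  1.4 -0.7 -0.4  0.4 -0.7  0.4 -0.9]
both [ 0.47418509  0.09756552 -0.0164967 ] [-1.1  0.4 -0.3  0.6 -0.4  0.1 -1.1 -0.7 -0.4  0.7 -1.1 -0.7 -0.2 -1.
 -0.1 -1.6]
toe [ 0.001  -0.0038]
back [-0.0147 -0.1537]
flangefront [-0.0001 -0.0365]
flangeback [ 0.0001 -0.0496]
plateface [0.0014 0.0506]
plateback [0.0012 0.061 ]
hous [1.000e-04 1.177e-01]
fl top L [ 0.0346 -0.0342]
fl top R [-0.0259 -0.0344]
plate L [0.0318 0.0686]
plateR [-0.0233  0.0629]
hinge [[ 0.53386722 -0.04343818  0.05      ]] [[339.10402628 189.85730913]] [[293.68493383 203.76097906]]
handle [[ 0.48487389 -0.04262988  0.14      ]] [[339.85298389 201.28808467]] [[305.02014154 173.7099012 ]]
open [[ 0.63685321 -0.04513726  0.05      ]] [[339.43854725 161.3674956 ]] [[266.40947051 217.79602154]]
```

```bash
cat >> h.py <<'E'
p=np.load("p.npy")
def plan(jp,yaw,tilt=0,world=False,g=-1,n=5):
    """jp: TCP target (jig frame, z up); yaw: jig-frame angle (deg) of tool x; tilt: about tool x (deg)"""
    s=env.get_state();q=s["orientation"];R0=R.from_quat([*q[1:],q[0]])
    y=np.radians(yaw)+(0 if world else p[2])
    R1=R.from_matrix(np.c_[[np.cos(y),np.sin(y),0],[np.sin(y),-np.cos(y),0],[0,0,-1]])*R.from_euler("x",tilt,degrees=True)
    t=np.array(jp) if world else W(p,jp)[0]
    rv=(R0.inv()*R1).as_rotvec(degrees=True);d=t-s["tcp_pos"]
    k=int(np.ceil(max(n,np.abs(rv).max()/10.5,np.linalg.norm(d)/.06)));print("rows",k,"tgt",t)
    for i in range(k):
        Ri=R0*R.from_rotvec(rv*i/k,degrees=True)
        print(g,*np.round(Ri.inv().apply(d/k),4),*np.round(rv/k,2),sep=",",end=",\n")
def st():
    s=env.get_state();q=s["orientation"];Rm=R.from_quat([*q[1:],q[0]])
    print("t%.2f"%s["clock"],"jig",np.round(np.r_[J(p,s["tcp_pos"]),s["tcp_pos"][2]],4),"toolx jig deg %.1f"%np.degrees(np.arctan2(Rm.as_matrix()[1,0],Rm.as_matrix()[0,0])-p[2]),"z",np.round(Rm.as_matrix()[:,2],3),"F",np.round(s["wrist_force"],2),"gap %.3f"%s["finger_gap"],"q",np.round(s["joint_pos"],2))
E
python3 -c "
from h import *
st();plan([.36,.30,.25],80,world=True)
print(W(p,[-.035,-.14,.138]))"
```

```text
t0.10 jig [-0.3336  0.4522  0.2415] toolx jig deg 76.0 z [-0.001 -0.001 -1.   ] F [-0.38 -0.37 -0.37] gap 0.085 q [1.17 0.31 0.05 1.3  0.   1.43]
rows 6 tgt [0.36 0.3  0.25]
-1,-0.032,0.0451,-0.0014,-0.0,0.02,-0.82,
-1,-0.0326,0.0446,-0.0014,-0.0,0.02,-0.82,
-1,-0.0333,0.0442,-0.0014,-0.0,0.02,-0.82,
-1,-0.0339,0.0437,-0.0014,-0.0,0.02,-0.82,
-1,-0.0345,0.0432,-0.0014,-0.0,0.02,-0.82,
-1,-0.0351,0.0427,-0.0014,-0.0,0.02,-0.82,
[[ 0.43688042 -0.04183807  0.138     ]]
```

Emit:
carry_out --moves '[-1, -0.034, 0.048, -0.001, 0, 0, -1, -1, -0.035, 0.048, -0.001, 0, 0, -1, -1, -0.035, 0.047, -0.001, 0, 0, -1, -1, -0.036, 0.046, -0.001, 0, 0, -1, -1, -0.037, 0.046, -0.001, 0, 0, -1]' --squeeze 30

```text
clock: 0.72
tcp_pos: [0.3402, 0.327, 0.244]
orientation: [0.001, 0.762, 0.648, -0.002]
wrist_force: [1.9, 1.3, 0.3]
finger_gap: -0.0
```

```bash
python3 -c "
from h import *
st();plan([-.045,-.14,.18],90)"
```

```text
t0.72 jig [-0.1378  0.2272  0.244 ] toolx jig deg 81.7 z [-0.002 -0.004 -1.   ] F [1.92 1.28 0.3 ] gap -0.000 q [ 0.6   0.12 -0.2   1.26 -0.    0.76]
rows 7 tgt [ 0.42688178 -0.04167311  0.18      ]
-1,-0.05,0.0207,0.0093,-0.02,0.03,-1.18,
-1,-0.0504,0.0196,0.0093,-0.02,0.03,-1.18,
-1,-0.0508,0.0186,0.0093,-0.02,0.03,-1.18,
-1,-0.0512,0.0175,0.0092,-0.02,0.03,-1.18,
-1,-0.0515,0.0165,0.0092,-0.02,0.03,-1.18,
-1,-0.0519,0.0154,0.0092,-0.02,0.03,-1.18,
-1,-0.0522,0.0143,0.0092,-0.02,0.03,-1.18,
```

Emit:
carry_out --moves '[-1, -0.058, 0.024, 0.008, 0, 0, -1.5, -1, -0.058, 0.022, 0.008, 0, 0, -1.5, -1, -0.059, 0.021, 0.008, 0, 0, -1.5, -1, -0.059, 0.02, 0.008, 0, 0, -1.5, -1, -0.06, 0.019, 0.008, 0, 0, -1.5]'

```text
clock: 1.35
tcp_pos: [0.4141, 0.0258, 0.2049]
orientation: [0.001, 0.716, 0.698, -0.001]
wrist_force: [1.7, 0.3, -0.7]
finger_gap: -0.0001
```

```bash
python3 -c "
from h import *
st();plan([-.035,-.14,.138],90)"
```

```text
t1.35 jig [-0.0589 -0.0728  0.2049] toolx jig deg 89.5 z [ 0.    -0.003 -1.   ] F [ 1.66  0.26 -0.67] gap -0.000 q [-0.13  0.02 -0.4   1.15 -0.   -0.1 ]
rows 5 tgt [ 0.43688042 -0.04183807  0.138     ]
-1,-0.0134,0.0049,0.0134,0.01,0.03,-0.1,
-1,-0.0134,0.0049,0.0134,0.01,0.03,-0.1,
-1,-0.0134,0.0048,0.0134,0.01,0.03,-0.1,
-1,-0.0134,0.0048,0.0134,0.01,0.03,-0.1,
-1,-0.0134,0.0048,0.0134,0.01,0.03,-0.1,
```

Emit:
carry_out --moves '[-1, -0.017, 0.005, 0.016, 0, 0, 0, -1, -0.016, 0.005, 0.015, 0, 0, 0, -1, -0.015, 0.005, 0.015, 0, 0, 0, -1, -0.012, 0.004, 0.013, 0, 0, 0, -1, -0.006, 0.002, 0.007, 0, 0, 0]'

```text
clock: 1.98
tcp_pos: [0.4333, -0.0477, 0.1359]
orientation: [0.001, 0.719, 0.695, -0.001]
wrist_force: [-0.5, 0.0, -0.1]
finger_gap: 0.0
```

```bash
python3 -c "
from h import *
st();plan([-.035,-.14,.138],90)
cv2.imwrite('pics/w1.png',env.read_camera('wrist')[:,:,::-1])"
```

```text
t1.98 jig [-0.0385 -0.146   0.1359] toolx jig deg 89.0 z [-0.001 -0.003 -1.   ] F [-0.46  0.05 -0.14] gap 0.000 q [-0.29  0.11 -0.48  0.98 -0.   -0.26]
rows 5 tgt [ 0.43688042 -0.04183807  0.138     ]
-1,0.0012,0.0007,-0.0004,-0.01,0.03,-0.2,
-1,0.0012,0.0007,-0.0004,-0.01,0.03,-0.2,
-1,0.0012,0.0007,-0.0004,-0.01,0.03,-0.2,
-1,0.0012,0.0007,-0.0004,-0.01,0.03,-0.2,
-1,0.0012,0.0007,-0.0004,-0.01,0.03,-0.2,
```

View pics/w1.png

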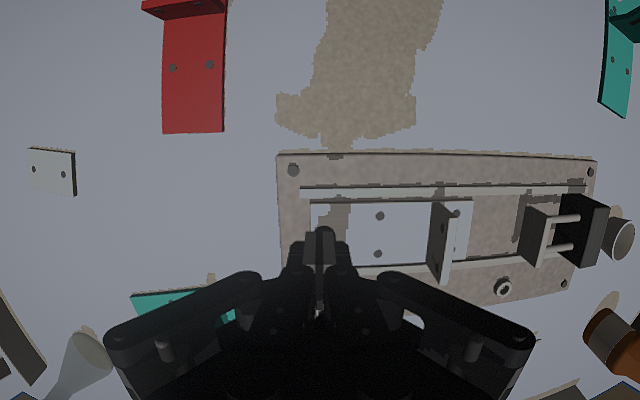

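The wrist view shows the shut fingers at (320,250), hiding the handle, so they are lined up with it. The jig, bracket (flange 450,240) and stop (540,230) are undisturbed. I push the handle along +x.

Emit:
carry_out --moves '[-1, 0.005, 0.006, -0.001, 0, 0, -0.5, -1, 0.001, 0.012, 0, 0, 0, -0.5, -1, 0, 0.012, 0, 0, 0, 0, -1, 0, 0.014, 0, 0, 0, 0, -1, 0, 0.014, 0, 0, 0, 0]'

```text
clock: 2.65
tcp_pos: [0.49, -0.0415, 0.1375]
orientation: [-0.002, 0.712, 0.702, -0.006]
wrist_force: [-9.3, -0.8, 6.5]
finger_gap: -0.0003
```

```bash
python3 -c "
from h import *
st()"
```

```text
t2.65 jig [ 0.0181 -0.1388  0.1375] toolx jig deg 90.2 z [-0.011 -0.006 -1.   ] F [-9.33 -0.83  6.46] gap -0.000 q [-0.24  0.22 -0.34  1.02 -0.01 -0.23]
```

Emit:
carry_out --moves '[-1, 0, 0.014, 0, 0, 0, 0, -1, 0, 0.014, 0, 0, 0, 0, -1, 0, 0.014, 0, 0, 0, 0, -1, 0, 0.014, 0, 0, 0, 0, -1, 0, 0.014, 0, 0, 0, 0]'

```text
clock: 3.28
tcp_pos: [0.5541, -0.0415, 0.1354]
orientation: [-0.008, 0.712, 0.702, -0.015]
wrist_force: [-1.6, 0.7, -1.6]
finger_gap: 0.0002
```

```bash
python3 -c "
from h import *
st();cv2.imwrite('pics/w2.png',cv2.resize(env.read_camera('scene')[160:280,260:410,::-1],None,fx=5,fy=5,interpolation=cv2.INTER_CUBIC))"
```

```text
t3.27 jig [ 0.0822 -0.1377  0.1354] toolx jig deg 90.2 z [-0.033 -0.009 -0.999] F [-1.61  0.66 -1.65] gap 0.000 q [-0.21  0.35 -0.16  1.08 -0.02 -0.2 ]
```

Emit:
carry_out --moves '[-1, 0, 0.014, 0, 0, 0, 0, -1, 0, 0.014, 0, 0, 0, 0, -1, 0, 0.005, -0.02, 1, 0, 0, -1, 0, -0.005, -0.03, 1, 0, 0, -1, 0, -0.01, -0.04, 0, 0, 0]'

```text
clock: 3.95
tcp_pos: [0.5844, -0.0397, 0.2245]
orientation: [-0.019, 0.71, 0.703, -0.026]
wrist_force: [-0.5, -0.8, -1.0]
finger_gap: -0.0001
```

```bash
python3 -c "
from h import *
st();cv2.imwrite('pics/w2.png',cv2.resize(env.read_camera('scene')[160:280,260:410,::-1],None,fx=5,fy=5,interpolation=cv2.INTER_CUBIC))
print(proj('scene',W(p,[(.062,-.14,.05),(.165,-.14,.047),(.097,-.14,.11)]))*5-[1300,800])"
```

```text
t3.95 jig [ 0.1124 -0.1355  0.2245] toolx jig deg 90.4 z [-0.064 -0.008 -0.998] F [-0.53 -0.77 -0.95] gap -0.000 q [-0.19  0.39  0.11  1.35 -0.02 -0.18]
[[168.42466915 218.80489528]
 [ 32.47065627 292.86882931]
 [117.29423705 162.82494511]]
```

View pics/w2.png

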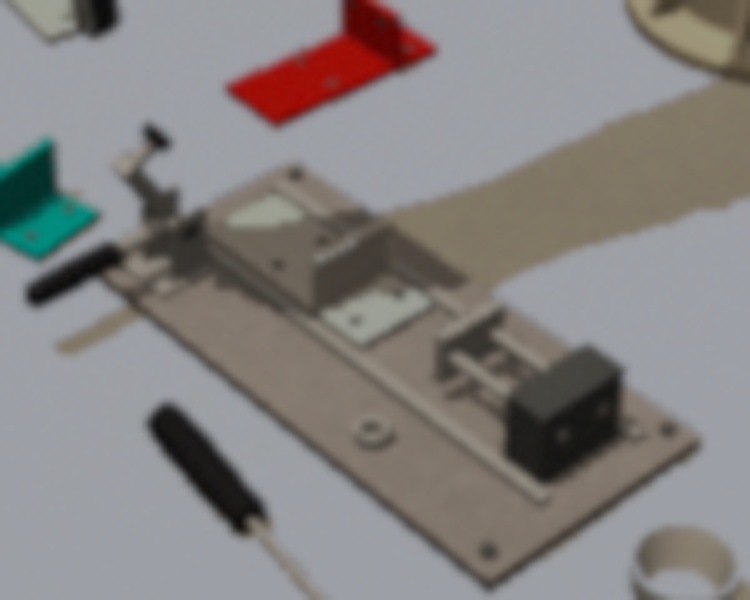

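The clamp is fully open: the handle end is at crop (32,293), exactly where predicted, and the pad arm leans back clear. Now I go behind the flange, turning so the fingers' flank faces +y.

```bash
python3 -c "
from h import *
plan([0,-.08,.14],180,-8,n=10)"
```

```text
rows 10 tgt [0.47286541 0.01757641 0.14      ]
-1,0.0057,-0.0108,0.0097,-0.93,0.43,-8.97,
-1,0.0073,-0.01,0.0095,-0.93,0.43,-8.97,
-1,0.0087,-0.0089,0.0095,-0.93,0.43,-8.97,
-1,0.0099,-0.0076,0.0094,-0.93,0.43,-8.97,
-1,0.0109,-0.0061,0.0094,-0.93,0.43,-8.97,
-1,0.0117,-0.0045,0.0094,-0.93,0.43,-8.97,
-1,0.0122,-0.0027,0.0094,-0.93,0.43,-8.97,
-1,0.0124,-0.001,0.0095,-0.93,0.43,-8.97,
-1,0.0123,0.0008,0.0095,-0.93,0.43,-8.97,
-1,0.012,0.0026,0.0097,-0.93,0.43,-8.97,
```

Emit:
carry_out --moves '[-1, 0.006, -0.012, 0.005, -1, 0.5, -10, -1, 0.008, -0.011, 0.005, -1, 0.5, -10, -1, 0.01, -0.01, 0.008, -1, 0.5, -10, -1, 0.011, -0.008, 0.008, -1, 0.5, -10, -1, 0.012, -0.006, 0.008, -1, 0.5, -10]'

```text
clock: 4.62
tcp_pos: [0.5304, -0.0095, 0.2029]
orientation: [0.0, 0.332, 0.942, 0.034]
wrist_force: [0.5, 0.5, -0.5]
finger_gap: -0.0004
```

```bash
python3 -c "
from h import *
st();plan([0,-.082,.09],180,-8)"
```

```text
t4.62 jig [ 0.058  -0.1061  0.2029] toolx jig deg 142.1 z [ 0.023  0.064 -0.998] F [ 0.55  0.54 -0.52] gap -0.000 q [-0.21  0.23 -0.17  1.17  0.07 -1.1 ]
rows 5 tgt [0.47283242 0.01557668 0.09      ]
-1,0.0116,-0.0048,0.0226,-0.75,0.53,-7.56,
-1,0.012,-0.0035,0.0226,-0.75,0.53,-7.56,
-1,0.0121,-0.0022,0.0227,-0.75,0.53,-7.56,
-1,0.0121,-0.0009,0.0228,-0.75,0.53,-7.56,
-1,0.0119,0.0004,0.0229,-0.75,0.53,-7.56,
```

Emit:
carry_out --moves '[-1, 0.014, -0.006, 0.018, -1, 0.5, -8.5, -1, 0.014, -0.004, 0.02, -1, 0.5, -8.5, -1, 0.014, -0.002, 0.022, -1, 0.5, -8.5, -1, 0.013, -0.001, 0.022, -1, 0.5, -8, -1, 0.01, 0, 0.02, -0.5, 0.5, -6]'

```text
clock: 5.25
tcp_pos: [0.4729, 0.0154, 0.1018]
orientation: [0.013, -0.02, 0.997, 0.074]
wrist_force: [-0.3, 0.4, 0.2]
finger_gap: -0.0003
```

```bash
python3 -c "
from h import *
st();plan([0,-.08,.046],180,-8)
cv2.imwrite('pics/w3.png',env.read_camera('wrist')[:,:,::-1])"
```

```text
t5.25 jig [ 0.     -0.0821  0.1018] toolx jig deg -176.8 z [ 0.022  0.149 -0.989] F [-0.33  0.42  0.21] gap -0.000 q [-0.23  0.21 -0.47  0.91  0.15 -1.84]
rows 5 tgt [0.47286541 0.01757641 0.046     ]
-1,0.0003,-0.0012,0.0111,0.11,0.23,0.68,
-1,0.0002,-0.0012,0.0111,0.11,0.23,0.68,
-1,0.0002,-0.0012,0.0111,0.11,0.23,0.68,
-1,0.0001,-0.0012,0.0111,0.11,0.23,0.68,
-1,0.0001,-0.0012,0.0111,0.11,0.23,0.68,
```

View pics/w3.png

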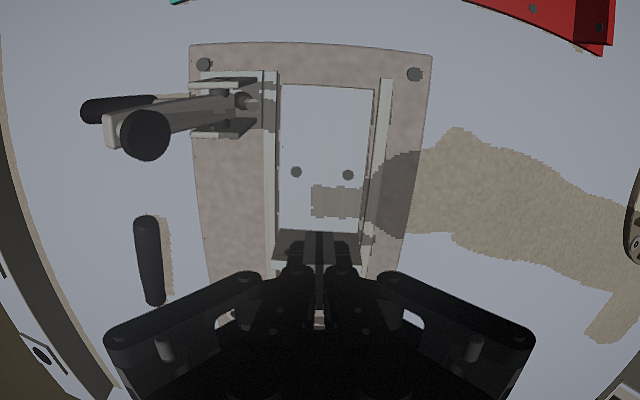

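The wrist view (clamp open at top left, bracket foot centred, flange band at rows 231–265 beside the fingertips) lets me re-measure the flange before descending.

```bash
cat >> h.py <<'E'
def wray(uv,z):
    s=env.get_state();q=s["orientation"];c=env.calibration("wrist");K=c["camera_matrix"];H=c["hand_eye"]
    d=(np.array(uv)-K[:2,2])/K[0,0];th=np.linalg.norm(d);v=np.r_[d/th*np.sin(th),np.cos(th)]
    Rm=R.from_quat([*q[1:],q[0]]).as_matrix();C=s["tcp_pos"]+Rm@H[:3,3];v=Rm@H[:3,:3]@v
    return J(p,C+v*(z-C[2])/v[2])
E
python3 -c "
from h import *
for uv,z in(((281,86),.02),((375,90),.02),((277,230),.02),((367,236),.02),((272,259),.062),((368,268),.062),((279,72),.018),((264,200),.018),((194,47),.012),((432,54),.012)):print(uv,z,np.round(wray(uv,z),4))"
```

```text
(281, 86) 0.02 [ 0.0274 -0.153 ]
(375, 90) 0.02 [-0.0323 -0.1544]
(277, 230) 0.02 [ 0.0289 -0.0476]
(367, 236) 0.02 [-0.0393 -0.0472]
(272, 259) 0.062 [ 0.0261 -0.0517]
(368, 268) 0.062 [-0.0351 -0.049 ]
(279, 72) 0.018 [ 0.0293 -0.162 ]
(264, 200) 0.018 [ 0.0387 -0.0711]
(194, 47) 0.012 [ 0.0905 -0.1801]
(432, 54) 0.012 [-0.0701 -0.1833]
```

Emit:
carry_out --moves '[-1, 0.001, -0.002, 0.014, 0, 0, 1, -1, 0.001, -0.002, 0.014, 0, 0, 1, -1, 0, -0.001, 0.013, 0, 0, 0.7, -1, 0, -0.001, 0.011, 0, 0, 0.5, -1, 0, 0, 0.005, 0, 0, 0]'

```text
clock: 5.92
tcp_pos: [0.4736, 0.0185, 0.0413]
orientation: [0.011, 0.009, 0.997, 0.075]
wrist_force: [0.3, -0.8, 0.5]
finger_gap: -0.0001
```

```bash
python3 -c "
from h import *
st();plan([-.002,-.06,.046],180,-8)"
```

```text
t5.92 jig [ 0.0008 -0.0791  0.0413] toolx jig deg 179.8 z [ 0.023  0.149 -0.989] F [ 0.3  -0.81  0.48] gap -0.000 q [-0.22  0.28 -0.55  0.75  0.15 -1.78]
rows 5 tgt [0.47119561 0.03760668 0.046     ]
-1,0.0005,0.0039,-0.0004,0.11,0.24,0.0,
-1,0.0005,0.0039,-0.0004,0.11,0.24,0.0,
-1,0.0005,0.0039,-0.0004,0.11,0.24,0.0,
-1,0.0005,0.0039,-0.0004,0.11,0.24,0.0,
-1,0.0005,0.0039,-0.0004,0.11,0.24,0.0,
```

Emit:
carry_out --moves '[-1, 0, 0.008, 0, 0, 0, 0, -1, 0, 0.008, 0.001, 0, 0, 0, -1, 0, 0.008, 0.001, 0, 0, 0, -1, 0, 0.009, 0.001, 0, 0, 0, -1, 0, 0.009, 0.001, 0, 0, 0]'

```text
clock: 6.55
tcp_pos: [0.475, 0.0627, 0.0442]
orientation: [0.012, 0.009, 0.997, 0.074]
wrist_force: [-0.5, -1.4, -1.5]
finger_gap: 0.0002
```

Emit:
carry_out --moves '[-1, 0, 0.01, 0.001, 0, 0, 0, -1, 0, 0.01, 0.001, 0, 0, 0, -1, 0, 0.01, 0.001, 0, 0, 0, -1, 0, 0.01, 0.001, 0, 0, 0, -1, 0, 0.01, 0.001, 0, 0, 0]'

```text
clock: 7.18
tcp_pos: [0.4756, 0.1166, 0.0468]
orientation: [0.011, 0.009, 0.997, 0.074]
wrist_force: [0.2, -1.3, -1.8]
finger_gap: -0.0003
```

```bash
python3 -c "
from h import *
st();cv2.imwrite('pics/w4.png',cv2.resize(env.read_camera('scene')[160:280,260:410,::-1],None,fx=5,fy=5,interpolation=cv2.INTER_CUBIC))"
```

```text
t7.17 jig [0.0011 0.019  0.0468] toolx jig deg 179.8 z [ 0.024  0.147 -0.989] F [ 0.17 -1.34 -1.77] gap -0.000 q [-0.01  0.28 -0.53  0.74  0.15 -1.56]
```

View pics/w4.png

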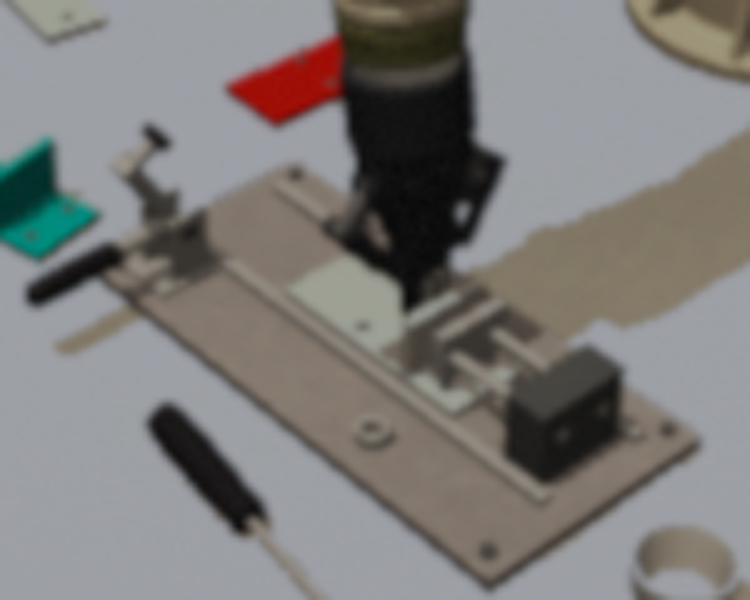

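The bracket slid flat in the channel; its flange (435,320) is about 15–20 mm short of the plate (470,325). I go on slowly.

Emit:
carry_out --moves '[-1, 0, 0.004, 0, 0, 0, 0, -1, 0, 0.004, 0.001, 0, 0, 0, -1, 0, 0.004, 0, 0, 0, 0, -1, 0, 0.004, 0.001, 0, 0, 0, -1, 0, 0.003, 0, 0, 0, 0]'

```text
clock: 7.85
tcp_pos: [0.4763, 0.1353, 0.0481]
orientation: [0.012, 0.01, 0.997, 0.071]
wrist_force: [0.2, -4.1, -2.8]
finger_gap: 0.0003
```

```bash
python3 -c "
from h import *
st()"
```

```text
t7.85 jig [0.0015 0.0378 0.0481] toolx jig deg 179.8 z [ 0.025  0.142 -0.99 ] F [ 0.25 -4.07 -2.76] gap 0.000 q [ 0.03  0.28 -0.52  0.74  0.14 -1.52]
```

Emit:
carry_out --moves '[-1, 0, 0.003, 0, 0, 0, 0, -1, 0, 0.003, 0, 0, 0, 0, -1, 0, 0.002, 0.001, 0, 0, 0, -1, 0, 0.001, 0, 0, 0, 0, -1, 0, 0, 0, 0, 0, 0]'

```text
clock: 8.48
tcp_pos: [0.4765, 0.1384, 0.0478]
orientation: [0.011, 0.013, 0.998, 0.064]
wrist_force: [-0.4, -4.1, -0.0]
finger_gap: -0.0001
```

```bash
python3 -c "
from h import *
st()"
```

```text
t8.47 jig [0.0017 0.0409 0.0478] toolx jig deg 179.4 z [ 0.024  0.127 -0.992] F [-0.45 -4.11 -0.01] gap -0.000 q [ 0.05  0.28 -0.52  0.74  0.13 -1.5 ]
```

Emit:
carry_out --moves '[-1, 0, 0.004, 0, -0.3, 0, 0, -1, 0, 0.004, 0.001, -0.3, 0, 0, -1, 0, 0.004, 0, -0.3, 0, 0, -1, 0, 0.004, 0.001, -0.3, 0, 0, -1, 0, 0.004, 0, -0.3, 0, 0]'

```text
clock: 9.1
tcp_pos: [0.4765, 0.1446, 0.048]
orientation: [0.011, 0.018, 0.998, 0.06]
wrist_force: [-0.4, -13.5, -1.0]
finger_gap: -0.0001
```

```bash
python3 -c "
from h import *
st();env.read_camera('top');st()"
```

```text
t9.10 jig [0.0015 0.047  0.048 ] toolx jig deg 178.8 z [ 0.024  0.12  -0.992] F [ -0.4  -13.46  -1.05] gap -0.000 q [ 0.06  0.29 -0.52  0.74  0.12 -1.47]
t9.15 jig [0.0015 0.0473 0.0479] toolx jig deg 178.8 z [ 0.024  0.12  -0.992] F [ -1.39 -14.54   2.76] gap 0.000 q [ 0.06  0.29 -0.52  0.74  0.12 -1.47]
```

```bash
python3 -c "
from h import *
F=[]
for i in range(4):
    b=env.read_camera('scene');F.append(env.get_state()['wrist_force'])
print(np.mean(F,0),np.std(F,0));st()
t=env.read_camera('top')[:,:,::-1];o=cv2.imread('pics/top0.png')
r=lambda a,s:cv2.resize(a,None,fx=s,fy=s,interpolation=cv2.INTER_CUBIC)
o2=cv2.imread('pics/scene0.png');b=b[:,:,::-1]
A=np.vstack([r(o[192:222,252:300],8),r(t[192:222,252:300],8)])
B=np.vstack([r(x[215:255,335:400],6) for x in(o2,b)])
cv2.imwrite('pics/f.png',np.hstack([A,B]));print(A.shape,B.shape)"
```

```text
[ -1.45592683 -14.58610879   2.18135762] [0.41873314 0.31883654 0.27268203]
t9.35 jig [0.0015 0.0473 0.0479] toolx jig deg 178.8 z [ 0.024  0.12  -0.992] F [ -1.96 -14.08   1.87] gap 0.000 q [ 0.06  0.29 -0.52  0.74  0.12 -1.47]
(480, 384, 3) (480, 390, 3)
```

View pics/f.png

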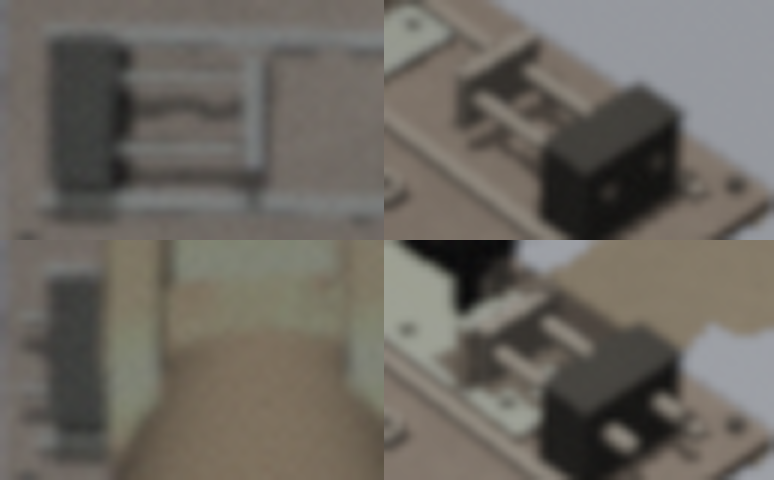

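```bash
python3 -c "
from h import *
a=proj('scene',W(p,[(-.025,.05,.062),(-.025,.06,.062),(-.025,.065,.062),(.02,.13,.05),(.02,.145,.05)]));print((a-[335,215])*6+[384,0])"
```

```text
[[516.50131551  18.89777634]
 [531.03990755  28.7437208 ]
 [538.36136137  33.70201576]
 [567.83798721 162.66469411]
 [591.25620906 179.3481234 ]]
```

The plate is in by about 13–15 mm (rods now protrude behind the housing at (620,435)), with the flange flush on it. The push is a steady 14.6 N; I ease it slightly toward 12 N.

Emit:
carry_out --moves '[-1, 0, 0.0025, 0, -0.3, 0, 0, -1, 0, 0.0025, 0, -0.3, 0, 0, -1, 0, 0.0025, 0, -0.3, 0, 0, -1, 0, 0.0025, 0, -0.3, 0, 0, -1, 0, 0.0025, 0, -0.3, 0, 0]'

```text
clock: 10.02
tcp_pos: [0.4764, 0.1448, 0.0479]
orientation: [0.01, 0.023, 0.998, 0.059]
wrist_force: [-0.7, -13.1, 2.3]
finger_gap: -0.0001
```

```bash
python3 -c "
from h import *
st();F=[]
for i in range(10):
    b=env.read_camera('scene');F.append(env.get_state()['wrist_force'])
print(np.mean(F,0),np.mean(F[6:],0));st()
cv2.imwrite('pics/g.png',cv2.resize(b[205:265,325:410,::-1],None,fx=8,fy=8,interpolation=cv2.INTER_CUBIC))"
```

```text
t10.03 jig [0.0014 0.0472 0.0479] toolx jig deg 178.2 z [ 0.024  0.118 -0.993] F [ -0.73 -13.07   2.28] gap -0.000 q [ 0.06  0.29 -0.51  0.74  0.12 -1.46]
[ -0.67720168 -12.65262975   1.70350696] [ -0.81515088 -12.70155614   1.74515862]
t10.53 jig [0.0014 0.0472 0.0479] toolx jig deg 178.2 z [ 0.024  0.118 -0.993] F [ -1.5  -11.98   1.66] gap -0.000 q [ 0.06  0.29 -0.51  0.74  0.12 -1.46]
```

View pics/g.png

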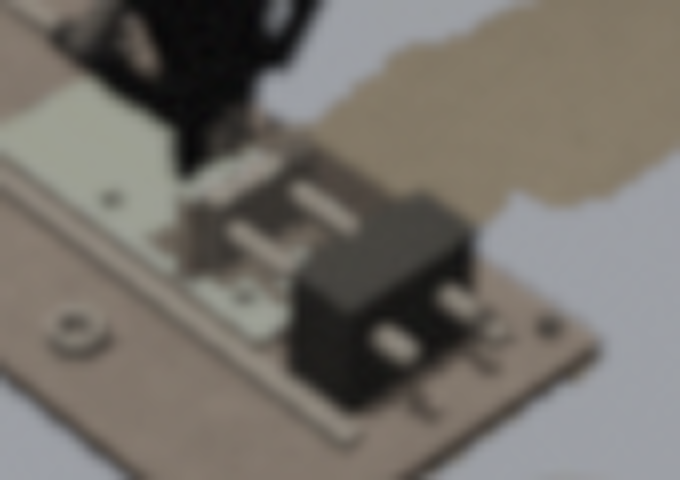

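The flange lies flush on the plate (235,185), the foot is flat in the channel, the nut is in place, and a steady 12.7 N is being held. I hand it in.

```bash
python3 -c "
from workcell import env
print(env.hand_in())"
```

```text
the job is handed in; nothing more can be done
None
```

I swung the toggle clamp fully open, then slid the aluminium bracket flat along the channel onto the sprung stop and handed in while still pressing it there. No verdict came back.

- **Clamp:** after I let go, the handle lay level towards +x, at the pixel position predicted for fully open. It was still open in a later picture, part-way through the slide.
- **Push:** the last readings were a steady 12.7 N at the wrist, with the arm standing still for 0.5 s. It peaked at about 14.6 N before I eased it.
- **Stop plate:** I estimate it is about 13–15 mm in from the pictures and 12–16 mm from force and travel. These estimates differ by a few millimetres, partly from sliding friction, but all lie within 10–20 mm and short of bottoming.
- **Bracket and bystanders:** in the last picture the flange looks flush on the plate, the foot looks flat between the rails, and the nut looks unmoved. The arm came close to none of the other bystanders, and I did not check them again one by one.

The run took about 10.5 s of the 56 s allowed.

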